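# Unclip the radio's battery pack

## Task

The radio lies on its face with its back open and two modules snapped into it. Pinch the two sprung tabs of the taller one, the battery pack, to free it, lift it out and set it down gently, standing upright on its foot, in the roomy compartment of the metal tray. Leave the lower module snapped in where it is.

Things in the scene. Friction and masses are not known exactly. Their poses are not given: they have to be found in the camera images.
- pack_mid (a point): Centre (half-way up) of the battery pack, a dark grey upright block with a white label on top: 78 mm tall, 72 mm along its y, 63 mm along x at the foot, 30 mm along x between the tabs, about 0.33 kg; z up. It sits in one of two equal bays 40 mm deep; its upper 38 mm stand proud of the radio's back (110 mm above the table). Sprung tabs on its +x and -x sides. Lift straight up 40 mm or more to clear.
- pack_tab_a (a joint): Inward travel (m) of the tab on the pack's +x side, 0 sprung out, 0.011 fully in (firm stop); 2 N to start, 7 N at the stop. Light grey, ribbed, 34 mm wide along y; free for a finger from 1 to 35 mm above the pack's centre. 62 mm over both tabs when free, 40 mm when pinched. A hook low on it holds under the bay's lip until it is about 5 mm in: keep both squeezed while lifting.
- pack_tab_b (a joint): The same for the tab on the pack's -x side. Centre the grip between the tabs within about 3 mm; both spring out when let go.
- adapter_mid (a point): Centre, half-way up, of the lower module in the radio's other bay, to be left alone: same foot and tabs, but only 52 mm tall (12 mm proud of the radio's back), with a small round metal socket on top. The bays' centres are 160 mm apart along the modules' y; which module is in which bay varies.
- tray_floor (a point): Centre of the floor of the roomy, empty compartment of the fixed steel tray: 152 mm square inside, floor 5 mm above the table, walls 4 mm thick, rims 35 mm above the floor. z up; x and y run along the walls. A narrow compartment with two loose knobs adjoins it on its -y side.
Things that resemble listed ones, but are neither listed nor needed, are in the scene too. Leave any red look-alike of the part that bears pack_mid alone.

How it is judged:
By the outcome, as a careful person would: the job done as asked, in the order asked, and still so for the second after the job is handed in, with the robot touching nothing.
It also fails if it takes over 40 s, if anything falls off the work surface, if the arm or the gripper's body presses on something with over 40 N, if the wrist force passes 120 N, or if a joint passes its speed limit or range.

## Robot

A 6-joint arm with a two-finger parallel gripper is mounted at the origin on the work surface. World frame = base frame: x ahead of the robot, y to its left, z up, the work surface at z = 0. Lengths are in m, angles in rad, forces in N, time in s.
With the tool pointing down it reaches from about 0.4 to 0.825 m from the base axis. Payload 7 kg.
Tool frame: the origin (TCP) lies midway between the tips of the shut fingers; the grasp point (between the pads) lies 19 mm behind it; z points along the fingers, y is the line along which they close (so a half turn about z gives the same grasp; the last joint's range is limited). The gripper opens to 88 mm and grips with 3 to 60 N. Pads are 19 mm wide; open, the fingers measure 130 mm over their backs; the gripper's body (78 mm by 193 mm) begins 47 mm behind the grasp point.
Start: joints at [1.404, 0.359, 0.012, 0, -1.224, -0.288], TCP at [0.297, 0.606, 0.227] pointing down, gripper open.
Joint ranges: [-3.07, 3.07], [-1.43, 2.12], [-1.02, 1.25], [-3.03, 1.67], [-3.05, -0], [-3.03, 3.03]. Speed limits (rad/s): [2.39, 2.39, 3.01, 3.14, 3.14, 3.14].

## Interface

Orientations are given as [roll, pitch, yaw] about the fixed x, y, z axes, in that order (R = Rz(yaw) Ry(pitch) Rx(roll)).
In Python, from station import arm gives the robot as it stands.
- The arm moves only by the tool servo_tool, never from a script. Its argument "deltas" is a list of rows, each a list of 7 numbers: the closure, from -1 (fully open) to 1 (shut), then the shift along the tool's x, y, z in mm, then the turn, a rotation vector about the tool's x, y, z in degrees. In form: [[gripper, x, y, z, ax, ay, az], ...]. A call has 1 to 20 rows; each row shifts and turns the commanded pose from where the row before left it, along the tool's axes as they then stand; what a row does not reach is not made up. A row lasts 1/12 s, in which the tool goes at most 41.7 mm and 7.16 degrees, less where a joint would pass 70% of its speed; a pose out of reach is approached as far as the arm can. A call is refused whole if a number of a shift passes 41.7 or a number of a turn 7.16, either way. A call with a gripper value outside its range is refused whole. The fingers move at their own pace and stop on an object; "squeeze" is the grip in N (left out, the last holds). Time passes only in rows, so rows that do not move let the fingers close. It gives the time, the measured TCP pose, the force, the opening and the grip force at its end, in the units of the state.
- arm.get_state(): the state, without advancing time (a new reading comes with each control period).
- arm.grab_frame(name): name is "side" or "top"; returns a dict with "color" (400x640x3 uint8, red, green, blue), "K" (3x3 intrinsics, pixels), "position" and "orientation" of the camera in the world. Camera axes: x right, y down, z forward; pixel columns grow to the right and rows downward; lengths in m; the calibration is good to about 2 mm. A picture is of the moment at which its call begins. There is no depth.
- arm.job_done(): hands the job in; it is judged then, once.
Trained networks look in a picture, given as the dict that the camera call returned (one of the last four; its "shot" number tells which), for a name from the list of things; names that differ only in an ending like _2 or _b are one class to them, and where a whole thing is asked for, a point or a joint stands for the part that bears it (a point fixed in the world has none). Each returns a list of dicts, best first, with "conf" (0 to 1); they miss things now and then, are a little off and sometimes report something else, mostly with a low value. They report only what shows in the picture. A call takes as long as a camera call. They do not tell look-alikes from the thing itself.
- arm.recognise(query, picture): "at" ([x, y, z] in m, in the coordinates of the camera as it stood for that picture, good to about 4 mm: the middle of the surface that is visible of it).
The state is a dict: "t": time; "q": joint angles; "qd": joint speeds; "joint_efforts": joint torques, N m; "eef_pos": TCP position; "ee_rot": TCP orientation; "force": force on the tool from outside, world axes, zero at the start; "moment": the same for the moment, N m; "width": finger opening in m; "gripper_force": force on a finger pad.
Only numpy, scipy, OpenCV 4.12 (cv2) and the standard library are available. Lean on these libraries where they do the work, as an engineer would, in place of code of your own. Each camera call takes 0.05 s, during which the arm holds its last target. There are 200 camera calls.

## Working session

There is one attempt and no reset: what is moved stays moved. The work goes in short steps, Python scripts to look and compute and a tool call to move; the robot and the scene stay as the last step left them, time stands still between calls to the robot, and variables do not carry over. Pictures are saved under pics/ and viewed, at most 10 in all, crops included, and the job is handed in when it is done.

Besides the shell and the picture viewer there is one more tool, called in YAML: its name, and indented under it one key for each argument. servo_tool: Moves the arm, as the interface text tells. Its arguments: {"type":"object","properties":{"deltas":{"type":"array","items":{"type":"array","items":{"type":"number"}}},"squeeze":{"type":"number"}},"required":["deltas"]}

```bash
mkdir -p pics; cat > h.py <<'E'
import numpy as np, cv2
from scipy.spatial.transform import Rotation as R
from station import arm
def rot(o):
    o=np.array(o,float)
    if o.shape==(3,3): return o
    return R.from_euler('xyz',o).as_matrix() if o.size==3 else R.from_quat(o).as_matrix()
def world(f,p): return rot(f["orientation"])@np.array(p)+np.array(f["position"])
def pix(f,w):
    c=rot(f["orientation"]).T@(np.array(w)-np.array(f["position"])); u=np.array(f["K"])@c; return u[:2]/u[2]
def ray(f,u,v,z):
    d=rot(f["orientation"])@np.linalg.inv(np.array(f["K"]))@np.array([u,v,1.]); p=np.array(f["position"]); return p+d*(z-p[2])/d[2]
def save(f,n): cv2.imwrite("pics/"+n,cv2.cvtColor(f["color"],cv2.COLOR_RGB2BGR))
E
python3 - <<'E'
from h import *
print(arm.get_state())
for n in ("top","side"):
    f=arm.grab_frame(n); save(f,n+"0.png"); print(n,f["position"],f["orientation"])
    for q in ("pack_mid","pack_tab_a","adapter_mid","tray_floor"):
        for r in arm.recognise(q,f)[:4]:
            w=world(f,r["at"]); print(q,round(r["conf"],2),w.round(3),pix(f,w).round())
E
```

```text
{'t': 0.0, 'q': array([ 1.40409772e+00,  3.59388757e-01,  1.10466534e-02, -3.52063935e-04,
       -1.22407458e+00, -2.88072240e-01]), 'qd': array([ 0.00197591,  0.00145193,  0.00154095,  0.00127074, -0.00126844,
       -0.0006502 ]), 'joint_efforts': array([ 2.79076034e-03, -5.82726574e+01,  2.93047732e+01,  6.99658647e+00,
        6.97416253e-03, -1.46059956e-04]), 'eef_pos': array([0.29632395, 0.60593572, 0.22561581]), 'ee_rot': array([ 3.13994503e+00, -1.43072922e-04, -4.54890635e-01]), 'force': array([ 0.68789733, -0.34223252, -0.17914442]), 'moment': array([0.04555506, 0.0267081 , 0.02360088]), 'gripper_force': 0.0, 'width': 0.0874723538985955}
top [0.42547203 0.00142673 0.96672711] [-2.99179464 -0.00855068 -1.56573091]
pack_mid 0.72 [ 0.612 -0.097  0.066] [358. 178.]
pack_mid 0.66 [0.527 0.114 0.146] [253. 212.]
pack_tab_a 0.67 [0.556 0.111 0.126] [256. 199.]
pack_tab_a 0.64 [0.495 0.117 0.143] [251. 229.]
pack_tab_a 0.42 [ 0.599 -0.075  0.048] [347. 185.]
adapter_mid 0.81 [0.559 0.271 0.116] [177. 198.]
tray_floor 0.75 [ 0.546 -0.339  0.006] [462. 213.]
side [0.4274157  0.68798075 0.7339698 ] [-2.327887   -0.01103615 -2.94360334]
pack_mid 0.9 [ 0.615 -0.086  0.068] [298. 175.]
pack_mid 0.61 [0.525 0.127 0.136] [322. 231.]
pack_mid 0.32 [ 0.547 -0.342  0.017] [347. 131.]
pack_tab_a 0.69 [ 0.6   -0.078  0.061] [305. 181.]
pack_tab_a 0.67 [0.56  0.115 0.129] [303. 226.]
pack_tab_a 0.6 [ 0.635 -0.123  0.079] [293. 159.]
pack_tab_a 0.54 [0.504 0.122 0.134] [335. 232.]
tray_floor 0.6 [ 0.551 -0.344  0.019] [346. 130.]
```

View pics/top0.png

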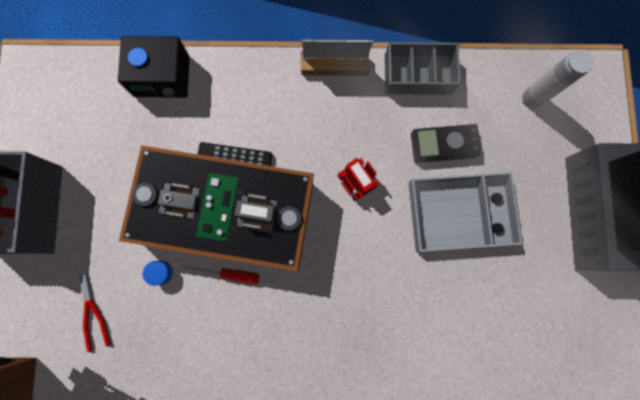

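View pics/side0.png

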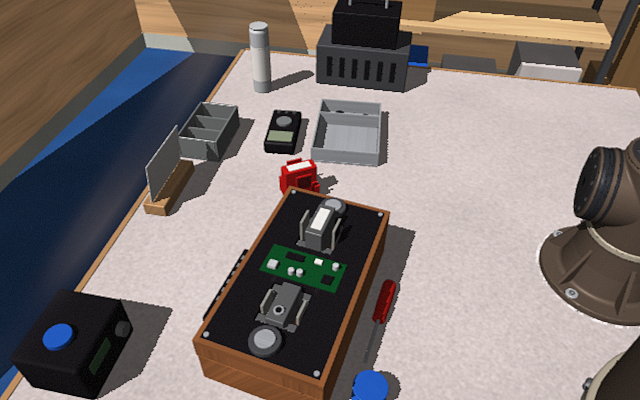

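The top view shows three candidates:
- The dark pack with the white label is in the radio at (255,211).
- The red look-alike is at (358,178).
- The lower adapter with the round socket is at (180,198).

I choose the dark pack at (255,211). The tray's roomy compartment is at (450,213), with the knobs at about (498,215). Next I check the choice in a close crop.

```bash
python3 - <<'E'
from h import *
f=arm.grab_frame("top"); c=cv2.cvtColor(f["color"],cv2.COLOR_RGB2BGR)
a=cv2.resize(c[180:250,215:315],None,fx=5,fy=5,interpolation=cv2.INTER_CUBIC)
g=arm.grab_frame("side"); d=cv2.cvtColor(g["color"],cv2.COLOR_RGB2BGR)
b=cv2.resize(d[185:265,280:360],None,fx=5,fy=5,interpolation=cv2.INTER_CUBIC)
b=b[:350]
a=a[:350]
cv2.imwrite("pics/crop.png",np.hstack([a[:, :400],b[:, :400]]))
P=[ray(f,u,v,.11)[:2] for u,v in((141,147),(313,175),(298,270),(121,240))]
print(np.round(P,3))
for i,j in((0,1),(3,2),(1,2),(0,3)):
    e=P[j]-P[i]; print(np.degrees(np.arctan2(e[1],e[0])).round(1),np.linalg.norm(e).round(3))
# label centroid
gray=c[195:228,232:280].min(2); ys,xs=np.where(gray>185); print(len(xs),xs.mean()+232,ys.mean()+195,ray(f,xs.mean()+232,ys.mean()+195,.148))
print(cv2.minAreaRect(np.c_[xs,ys].astype(np.float32)))
gray=d[200:240,300:335].min(2); ys,xs=np.where(gray>185); print(len(xs),ray(g,xs.mean()+300,ys.mean()+200,.148))
for u,v in((410,180),(480,178),(489,247),(416,251)): print('tray rim',ray(f,u,v,.04).round(3))
E
```

```text
[[ 0.665  0.352]
 [ 0.609 -0.001]
 [ 0.417  0.027]
 [ 0.474  0.379]]
-99.0 0.357
-99.2 0.356
171.5 0.193
171.9 0.192
196 253.59183673469389 210.27551020408163 [0.53051908 0.11270027 0.148     ]
((21.608108520507812, 15.351351737976074), (24.331050872802734, 8.055550575256348), 9.462322235107422)
227 [0.53163013 0.11056975 0.148     ]
tray rim [ 0.614 -0.215  0.04 ]
tray rim [ 0.619 -0.37   0.04 ]
tray rim [ 0.468 -0.382  0.04 ]
tray rim [ 0.458 -0.224  0.04 ]
```

View pics/crop.png

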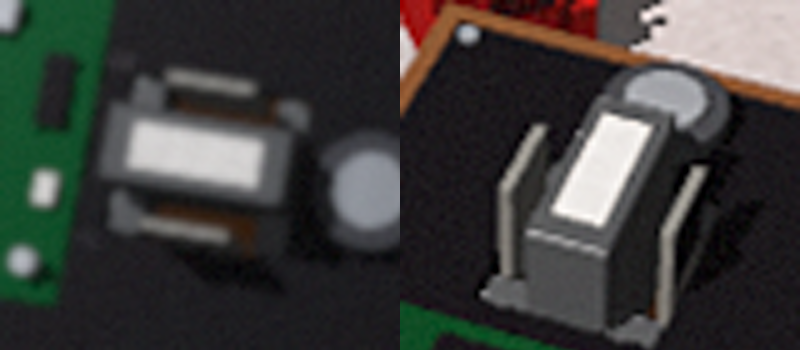

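The crop confirms the choice: a dark grey block with its white label centred at (195,158) in the left half, and ribbed tabs at (212,80) and (185,230). The pack is centred near (0.530, 0.111), and its x axis is yawed about -9°. I approach above it.

servo_tool:
  deltas:
    - [-1,21.4,17.1,0,0,0,0]
    - [-1,21.4,17.1,0,0,0,0]
    - [-1,21.4,17.1,0,0,0,0]
    - [-1,21.4,17.1,0,0,0,0]
    - [-1,21.4,17.1,0,0,0,0]
    - [-1,21.4,17.1,0,0,0,0]
    - [-1,21.4,17.1,0,0,0,0]
    - [-1,21.4,17.1,0,0,0,0]
    - [-1,21.4,17.1,0,0,0,0]
    - [-1,21.4,17.1,0,0,0,0]
    - [-1,21.4,17.1,0,0,0,0]
    - [-1,21.4,17.1,0,0,0,0]
    - [-1,21.4,17.1,0,0,0,0]
    - [-1,21.4,17.1,0,0,0,0]
    - [-1,21.4,17.1,0,0,0,0]
    - [-1,21.4,17.1,0,0,0,0]
    - [-1,21.4,17.1,0,0,0,0]
    - [-1,21.4,17.1,0,0,0,0]
    - [-1,21.4,17.1,0,0,0,0]
    - [-1,21.4,17.1,0,0,0,0]

```text
t: 2.27
eef_pos: [0.5312, 0.1098, 0.2269]
ee_rot: [-3.141, -0.0, -0.455]
force: [1.6, 0.1, 0.5]
width: 0.0878
gripper_force: 0.0
```

servo_tool:
  deltas:
    - [-1,0,0,0,0,0,6]
    - [-1,0,0,0,0,0,6]
    - [-1,0,0,0,0,0,6]
    - [-1,0,0,0,0,0,6]
    - [-1,0,0,0,0,0,6]
    - [-1,0,0,0,0,0,6]
    - [-1,0,0,0,0,0,6]
    - [-1,0,0,0,0,0,6]
    - [-1,0,0,0,0,0,6]
    - [-1,0,0,0,0,0,6]
    - [-1,0,0,0,0,0,6]
    - [-1,0,0,0,0,0,6]
    - [-1,0,0,0,0,0,1]
    - [-1,0,0,0,0,0,0]
    - [-1,0,0,0,0,0,0]

```text
t: 3.52
eef_pos: [0.5308, 0.1111, 0.2266]
ee_rot: [-3.141, 0.0, -1.726]
force: [-0.3, -0.2, 0.3]
width: 0.0881
gripper_force: 0.0
```

servo_tool:
  deltas:
    - [-1,0,0,20,0,0,0]
    - [-1,0,0,20,0,0,0]
    - [-1,0,0,20,0,0,0]
    - [-1,0,0,0,0,0,0]
    - [-1,0,0,0,0,0,0]

```text
t: 3.93
eef_pos: [0.5304, 0.1108, 0.1662]
ee_rot: [3.14, -0.002, -1.727]
force: [1.0, 0.9, 0.2]
width: 0.0873
gripper_force: 0.0
```

```bash
python3 - <<'E'
from h import *
f=arm.grab_frame("top"); g=arm.grab_frame("side"); print(arm.get_state()["eef_pos"])
o=[]
for h,(u,v) in((f,(205,170)),(g,(270,170))):
    c=cv2.cvtColor(h["color"],cv2.COLOR_RGB2BGR)[v:v+90,u:u+100]
    o.append(cv2.resize(c,None,fx=4,fy=4,interpolation=cv2.INTER_CUBIC))
cv2.imwrite("pics/above.png",np.hstack(o))
for q in("pack_tab_a","pack_mid"):
  for h in(f,g):
    for r in arm.recognise(q,h)[:4]:
        w=world(h,r["at"]); print(q,round(r["conf"],2),w.round(3),pix(h,w).round())
E
```

```text
[0.53157474 0.11138281 0.16782653]
pack_tab_a 0.67 [ 0.63  -0.127  0.055] [371. 171.]
pack_tab_a 0.51 [ 0.599 -0.077  0.049] [348. 185.]
pack_tab_a 0.4 [0.5   0.125 0.141] [247. 227.]
pack_tab_a 0.47 [ 0.598 -0.079  0.054] [306. 183.]
pack_tab_a 0.46 [0.56  0.115 0.127] [303. 226.]
pack_tab_a 0.44 [0.503 0.122 0.133] [335. 232.]
pack_mid 0.73 [ 0.611 -0.099  0.064] [358. 179.]
pack_mid 0.67 [0.516 0.088 0.117] [268. 219.]
pack_mid 0.6 [ 0.6   -0.085  0.049] [305. 183.]
pack_mid 0.56 [0.527 0.125 0.136] [321. 230.]
pack_mid 0.32 [0.559 0.113 0.126] [304. 226.]
```

View pics/above.png

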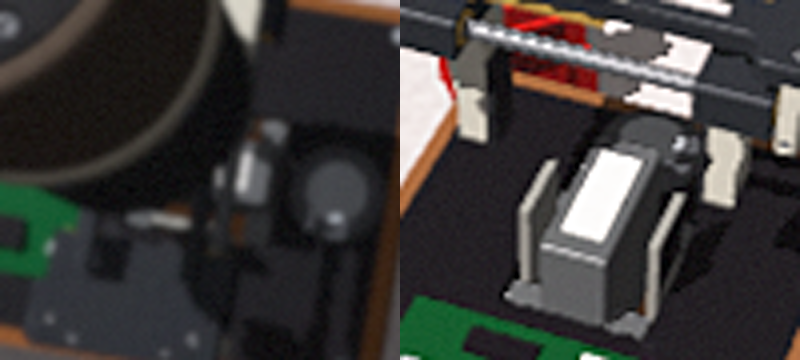

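The side crop shows the fingers straddling the tabs, with tips at about (470,140) and (720,205) and tabs at (537,180) and (668,217). The tab detections average to within 1 mm of the tool along the closing line. I descend.

servo_tool:
  deltas:
    - [-1,0,0,12,0,0,0]
    - [-1,0,0,12,0,0,0]
    - [-1,0,0,12,0,0,0]
    - [-1,0,0,8,0,0,0]
    - [-1,0,0,5,0,0,0]
    - [-1,0,0,0,0,0,0]
    - [-1,0,0,0,0,0,0]

```text
t: 4.82
eef_pos: [0.531, 0.1112, 0.1179]
ee_rot: [-3.141, -0.0, -1.729]
force: [-0.0, -0.6, 0.4]
width: 0.0879
gripper_force: 0.0
```

servo_tool:
  deltas:
    - [1,0,0,0,0,0,0]
    - [1,0,0,0,0,0,0]
    - [1,0,0,0,0,0,0]
    - [1,0,0,0,0,0,0]
    - [1,0,0,0,0,0,0]
    - [1,0,0,0,0,0,0]
    - [1,0,0,0,0,0,0]
    - [1,0,0,0,0,0,0]
    - [1,0,0,0,0,0,0]
    - [1,0,0,0,0,0,0]
    - [1,0,0,0,0,0,0]
    - [1,0,0,0,0,0,0]
  squeeze: 25

```text
t: 5.82
eef_pos: [0.5305, 0.1112, 0.1183]
ee_rot: [3.141, 0.0, -1.729]
force: [-5.0, 0.6, 10.2]
width: 0.0373
gripper_force: 25.1
```

servo_tool:
  deltas:
    - [1,0,0,-3,0,0,0]
    - [1,0,0,-3,0,0,0]
    - [1,0,0,-4,0,0,0]
    - [1,0,0,0,0,0,0]

```text
t: 6.15
eef_pos: [0.531, 0.1112, 0.128]
ee_rot: [-3.141, 0.0, -1.729]
force: [-0.1, 0.0, -2.1]
width: 0.0369
gripper_force: 25.0
```

servo_tool:
  deltas:
    - [1,0,0,-5,0,0,0]
    - [1,0,0,-6,0,0,0]
    - [1,0,0,-8,0,0,0]
    - [1,0,0,-8,0,0,0]
    - [1,0,0,-8,0,0,0]
    - [1,0,0,-10,0,0,0]
    - [1,0,0,-10,0,0,0]
    - [1,0,0,-10,0,0,0]
    - [1,0,0,-10,0,0,0]
    - [1,0,0,-10,0,0,0]
    - [1,0,0,0,0,0,0]
    - [1,0,0,0,0,0,0]

```text
t: 7.15
eef_pos: [0.531, 0.1113, 0.2132]
ee_rot: [-3.141, 0.001, -1.729]
force: [-0.3, -0.2, -4.1]
width: 0.0371
gripper_force: 25.0
```

```bash
python3 - <<'E'
from h import *
g=arm.grab_frame("side"); f=arm.grab_frame("top"); print(arm.get_state()["eef_pos"])
c=cv2.cvtColor(g["color"],cv2.COLOR_RGB2BGR)[90:320,190:490]; a=cv2.cvtColor(f["color"],cv2.COLOR_RGB2BGR)[150:290,395:545]
c=cv2.resize(c,(400,307)); a=cv2.resize(a,(329,307),interpolation=cv2.INTER_CUBIC)
cv2.imwrite("pics/lift.png",np.hstack([c,a]))
E
```

```text
[0.53040397 0.11102331 0.21205266]
```

View pics/lift.png

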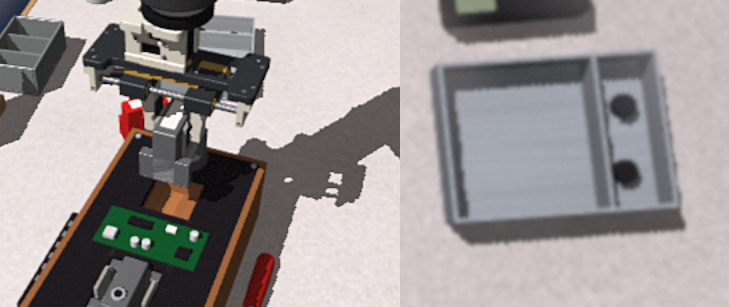

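The side crop shows the pack lifted clear at about (170,140), its bay empty, the adapter still seated at (118,290). The roomy compartment is centred near (524,140), which is about (0.540, -0.302).

servo_tool:
  deltas:
    - [1,10,-1.8,0,0,0,0]
    - [1,16,-3,0,0,0,0]
    - [1,22,-4,0,0,0,0]
    - [1,22,-4,0,0,0,0]
    - [1,22,-4,0,0,0,0]
    - [1,22,-4,0,0,0,0]
    - [1,22,-4,0,0,0,0]
    - [1,22,-4,0,0,0,0]
    - [1,22,-4,0,0,0,0]
    - [1,22,-4,0,0,0,0]
    - [1,22,-4,0,0,0,0]
    - [1,22,-4,0,0,0,0]
    - [1,22,-4,0,0,0,0]
    - [1,22,-4,0,0,0,0]
    - [1,22,-4,0,0,0,0]
    - [1,22,-4,0,0,0,0]
    - [1,22,-4,0,0,0,0]
    - [1,22,-4,0,0,0,0]
    - [1,16,-3,0,0,0,0]
    - [1,12,-2,0,0,0,0]

```text
t: 8.92
eef_pos: [0.5389, -0.3032, 0.2115]
ee_rot: [3.14, -0.0, -1.73]
force: [-0.1, 0.9, -3.4]
width: 0.0372
gripper_force: 25.0
```

servo_tool:
  deltas:
    - [1,0,0,0,0,0,-3]
    - [1,0,0,0,0,0,-4]
    - [1,0,0,0,0,0,-4]
    - [1,0,0,0,0,0,-2]
    - [1,0,0,10,0,0,0]
    - [1,0,0,15,0,0,0]
    - [1,0,0,15,0,0,0]
    - [1,0,0,15,0,0,0]
    - [1,0,0,15,0,0,0]
    - [1,0,0,15,0,0,0]
    - [1,0,0,10,0,0,0]
    - [1,0,0,5,0,0,0]
    - [1,0,0,0,0,0,0]
    - [1,0,0,0,0,0,0]

```text
t: 10.08
eef_pos: [0.5399, -0.3016, 0.1126]
ee_rot: [3.141, -0.0, -1.502]
force: [-0.2, -0.2, -2.0]
width: 0.0374
gripper_force: 25.0
```

```bash
python3 - <<'E'
from h import *
g=arm.grab_frame("side"); f=arm.grab_frame("top"); s=arm.get_state(); print(s["eef_pos"],s["force"],s["width"])
print(ray(f,451,214,.04))
c=cv2.cvtColor(g["color"],cv2.COLOR_RGB2BGR)[40:190,260:440]; a=cv2.cvtColor(f["color"],cv2.COLOR_RGB2BGR)[150:290,395:545]
cv2.imwrite("pics/tray.png",np.hstack([cv2.resize(c,(480,400)),cv2.resize(a,(320,400))]))
E
```

```text
[ 0.54037988 -0.30164409  0.11346927] [ 0.47255507  0.56181909 -2.40161209] 0.03702887428527042
[ 0.53884746 -0.30241369  0.04      ]
```

View pics/tray.png

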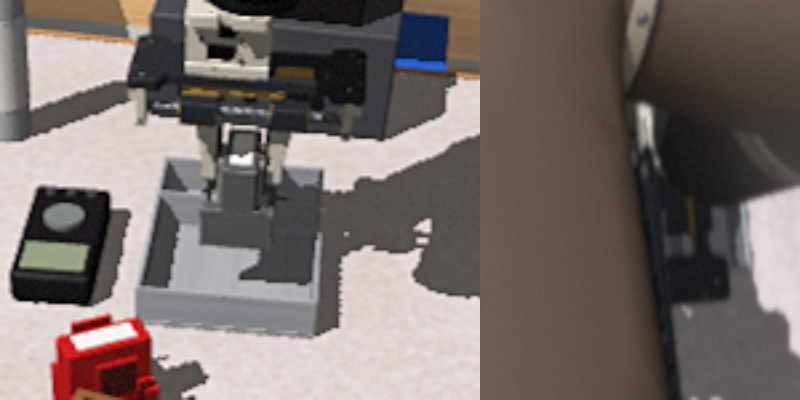

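The pack hangs over the roomy compartment with its foot at about (240,225) in the crop. I lower it, creeping at the end.

servo_tool:
  deltas:
    - [1,0,0,10,0,0,0]
    - [1,0,0,12,0,0,0]
    - [1,0,0,12,0,0,0]
    - [1,0,0,10,0,0,0]
    - [1,0,0,6,0,0,0]
    - [1,0,0,3,0,0,0]
    - [1,0,0,1,0,0,0]
    - [1,0,0,1,0,0,0]
    - [1,0,0,0,0,0,0]
    - [1,0,0,0,0,0,0]

```text
t: 11.02
eef_pos: [0.5401, -0.3015, 0.0581]
ee_rot: [-3.141, -0.0, -1.502]
force: [-0.3, -0.8, -3.1]
width: 0.0367
gripper_force: 25.0
```

servo_tool:
  deltas:
    - [1,0,0,1,0,0,0]
    - [1,0,0,0.5,0,0,0]
    - [1,0,0,0.5,0,0,0]
    - [1,0,0,0,0,0,0]

```text
t: 11.35
eef_pos: [0.5397, -0.3014, 0.0556]
ee_rot: [-3.142, -0.0, -1.502]
force: [-0.7, 0.5, -3.6]
width: 0.0374
gripper_force: 25.0
```

servo_tool:
  deltas:
    - [1,0,0,0.5,0,0,0]
    - [1,0,0,0.5,0,0,0]
    - [1,0,0,0.5,0,0,0]
    - [1,0,0,0,0,0,0]

```text
t: 11.68
eef_pos: [0.5397, -0.3014, 0.0539]
ee_rot: [3.141, 0.0, -1.502]
force: [-0.5, 0.5, -2.2]
width: 0.0372
gripper_force: 25.0
```

servo_tool:
  deltas:
    - [1,0,0,0.5,0,0,0]
    - [1,0,0,0.5,0,0,0]
    - [1,0,0,0,0,0,0]

```text
t: 11.93
eef_pos: [0.5398, -0.3015, 0.0535]
ee_rot: [-3.141, -0.0, -1.502]
force: [-1.8, 1.0, 0.8]
width: 0.0373
gripper_force: 25.0
```

servo_tool:
  deltas:
    - [1,0,0,0.5,0,0,0]
    - [1,0,0,0,0,0,0]

```text
t: 12.1
eef_pos: [0.5398, -0.3015, 0.0534]
ee_rot: [-3.141, -0.0, -1.502]
force: [-2.4, 1.9, 5.3]
width: 0.0374
gripper_force: 25.0
```

On the floor. I ease the grip open gradually.

servo_tool:
  deltas:
    - [0.1,0,0,0,0,0,0]
    - [0.0,0,0,0,0,0,0]
    - [-0.1,0,0,0,0,0,0]
    - [-0.2,0,0,0,0,0,0]
    - [-0.3,0,0,0,0,0,0]
    - [-0.4,0,0,0,0,0,0]
    - [-0.5,0,0,0,0,0,0]
    - [-0.6,0,0,0,0,0,0]
    - [-0.8,0,0,0,0,0,0]
    - [-1,0,0,0,0,0,0]
    - [-1,0,0,0,0,0,0]
    - [-1,0,0,0,0,0,0]

```text
t: 13.1
eef_pos: [0.5396, -0.3015, 0.0523]
ee_rot: [3.141, 0.0, -1.502]
force: [-1.1, -0.0, -0.4]
width: 0.0866
gripper_force: 0.0
```

servo_tool:
  deltas:
    - [-1,0,0,-5,0,0,0]
    - [-1,0,0,-10,0,0,0]
    - [-1,0,0,-15,0,0,0]
    - [-1,0,0,-20,0,0,0]
    - [-1,0,0,-25,0,0,0]
    - [-1,0,0,-25,0,0,0]
    - [-1,0,0,-25,0,0,0]
    - [-1,0,0,-25,0,0,0]
    - [-1,0,0,-25,0,0,0]
    - [-1,0,0,0,0,0,0]
    - [-1,0,0,0,0,0,0]

```text
t: 14.02
eef_pos: [0.5406, -0.3017, 0.2305]
ee_rot: [-3.137, -0.001, -1.502]
force: [-0.3, 0.7, -0.3]
width: 0.0879
gripper_force: 0.0
```

```bash
python3 - <<'E'
from h import *
g=arm.grab_frame("side"); s=arm.get_state(); print(s["eef_pos"],s["force"],s["width"])
c=cv2.cvtColor(g["color"],cv2.COLOR_RGB2BGR)[60:360,190:490]
cv2.imwrite("pics/end.png",cv2.resize(c,(600,600)))
E
```

```text
[ 0.53980587 -0.30136732  0.2287605 ] [ 0.12148902 -0.12888879 -1.04547929] 0.08735838906206947
```

View pics/end.png

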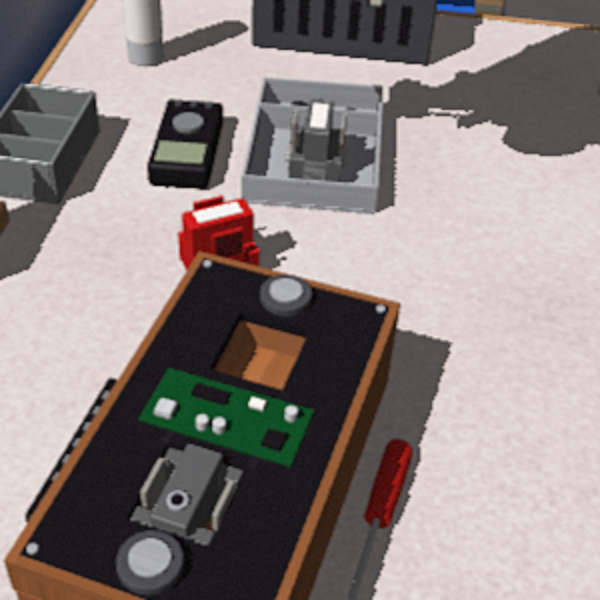

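The pack stands upright in the roomy compartment at (318,140), the bay at (262,355) is empty, and the adapter at (190,490) is untouched. The gripper is clear of everything, so I hand in.

```bash
python3 -c "from station import arm; print(arm.job_done())"
```

```text
the job is handed in; nothing more can be done
None
```

The battery pack is out of the radio and stands upright on its foot in the tray's roomy compartment, the adapter is still snapped in, and I handed the job in after about 14 s of robot time.

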